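# Press the polisher's lock-out buttons in order, then seat and hold its bayonet collar

## Robot

A 6-joint arm with a two-finger parallel gripper is mounted at the origin on the work surface. World frame = base frame: x ahead of the robot, y to its left, z up, the work surface at z = 0. Lengths are in mm, angles in degrees, forces in N, time in s.
With the tool pointing down it reaches from about 325 to 925 mm from the base axis. Payload 3.1 kg.
Tool frame: the origin (TCP) lies at the very end of the fingers, on their centre line; the grasp point (between the pads) lies grasp_offset behind it (grasp_offset is the distance from the TCP to the grasp point, in mm); z points along the fingers, x is the direction in which the jaws open and shut, and the axes are right-handed (so a half turn about z gives the same grasp; the last joint's range is limited). The gripper opens to 85 mm and grips with 20 to 120 N. Pads are 22 mm wide; open, the fingers measure 114 mm over their backs; the gripper's body (76 mm by 85 mm) begins 54 mm behind the grasp point. The pads swing forward as they close: fully open they stand 13 mm farther back than shut.
Start: joints at [61.238, 12.427, 92.441, -0, 75.132, -6.429], TCP at [237.485, 578.135, 231.3] pointing down, gripper open.
Joint ranges: [-157.48, 157.48], [-44.54, 120.13], [17.64, 146.25], [-64.5, 244.5], [7.68, 150.69], [-147.95, 147.95]. Speed limits (degrees/s): [159.86, 159.86, 180, 180, 180, 180].

## Interface

Orientations are given as [roll, pitch, yaw] about the fixed x, y, z axes, in that order (R = Rz(yaw) Ry(pitch) Rx(roll)).
In Python, from station import * gives the robot as it stands. Calls block until the motion is done:
- goto(position, orientation): joint-space move of the TCP to a pose.
- move_l(position, attitude=None, speed=150): straight line of the TCP; attitude=None keeps the orientation; speed is the mean speed in mm/s.
- move_j(angles): joint-space move.
- grip(opening, squeeze=None): finger opening in mm; squeeze is the grip in N (None keeps the last); returns when the fingers have stopped.
- wait(seconds).
- solve_ik(position, orientation): joint angles nearest the present ones, or None.
- get_obs(): the state.
- get_image(name): name is "scene" or "top"; returns the picture (420x560x3 uint8, red, green, blue); there is no depth.
- get_calibration(name): a dict with "fx", "fy", "cx", "cy" (pixels), "R" (3x3) and "t" (3): a world point X has camera coordinates R X + t. Camera axes: x right, y down, z forward; pixel columns grow to the right and rows downward; lengths in mm; the calibration is good to about 2 mm. A picture is of the moment at which its call begins. get_calibration takes no time and is no camera call.
A pose or a line that the arm cannot do raises Unreachable and nothing moves.
- sign_off(): hands the job in, once; it reports no verdict.
Trained networks look in the newest picture that a camera, given by its name, has taken for a name from the list of things; names that differ only in an ending like _2 or _b are one class to them, and where a whole thing is asked for, a point or a joint stands for the part that bears it (a point fixed in the world has none). Each returns a list of dicts, best first, with "score" (0 to 1); they miss things now and then, are a little off and sometimes report something else, mostly with a low value. They report only what shows in the picture. A call takes as long as a camera call. They do not tell look-alikes from the thing itself.
- spot_in(name, camera): "extent" ([centre column, centre row, width, height] in pixels, round what is visible of it).
- regions_of(name, camera): "region" (420x560 bool, what is visible of it) and "extent" ([centre column, centre row, width, height] in pixels, round what is visible of it).
The state is a dict: "t": time; "joint_pos": joint angles; "qvel": joint speeds; "effort": joint torques, N m; "tcp_pos": TCP position; "ee_rot": TCP orientation; "wrist_force": force on the tool from outside, world axes, zero at the start; "moment": the same for the moment, N m; "grip_width": finger opening in mm.
Only numpy, scipy, OpenCV 4.12 (cv2) and the standard library are available. Lean on these libraries where they do the work, as an engineer would, in place of code of your own. Each camera call takes 0.05 s, during which the arm holds its last target. There are 200 camera calls.

## Task

Make the disc polisher safe by pressing the three buttons on its button box one at a time, each fully down and let up again before the next: first the largest, then the middle-sized one, then the smallest. Then take the knurled collar on the polisher's spindle, turn it until its hidden keyway drops over the spindle's cross pin, and push it down fully home against its spring. Finish while still holding the collar pushed home, and leave the knife, wax bar, spanner, jar and brush that lie around where they are.

Things in the scene. Friction and masses are not known exactly. Their poses are not given: they have to be found in the camera images.
- collar: Dark steel knurled collar, loose, about 0.25 kg: a ring 50 mm in outside diameter, 36 mm high, bore 20 mm, on the polisher's upright spindle. Origin: centre of its underside, z up. Grip it from above anywhere round the rim. It starts standing on a sprung washer, underside 118 mm and top 154 mm above the bench; home is a rigid stop 10 mm lower (underside at 108 mm). If let go, the spring lifts it again.
- collar_keyway (a point): Centre of the mouth of the collar's hidden keyway, 8 mm above its underside on its axis: a slot 10 mm wide and 16 mm deep, open below, running both ways along the collar's own x axis, hidden inside the skirt. The collar can be pushed home only while the slot lies along the spindle's cross pin, within about 0.12 rad; otherwise the pin blocks it after about 1 mm.
- polisher_spindle (a point): Middle of the upright spindle's top end, 152 mm above the bench. The fixed spindle is 18 mm thick; a 6 mm cross pin, 30 mm long, runs level through it, hidden by the collar, in an unknown direction (unrelated to this point's axes). From the start, the slot first meets the pin after a clockwise turn (from above) of 0.35 to 2.2 rad, then every half turn; either way may be turned.
- washer (a joint): Sprung steel washer (50 mm across, 4 mm thick) under the collar: how far it is pressed down, m, 0 at rest (top face 118 mm above the bench) to 0.010 at the stop. Pushes up with about 5 N at 0, 11 N at 0.010. Below it a 50 mm hub (top at 104 mm), then a 150 mm disc (face at 96 mm) on the grey housing, 260 x 220 mm, 88 mm high.
- large_top (a point): Centre of the top face of the largest push button, round black plastic, 38 mm in diameter, facing up, in a grey housing on the dark 100 x 240 mm button box; the three stand in a row about 75 mm apart, in any order. Presses straight down.
- large (a joint): How far the largest button is pressed, m: 0 up, 0.006 fully down (takes about 5 N); springs back up.
- medium_top (a point): Centre of the top face of the middle-sized push button, round black plastic, 26 mm in diameter, facing up, in a grey housing on the dark 100 x 240 mm button box; the three stand in a row about 75 mm apart, in any order. Presses straight down.
- medium (a joint): How far the middle-sized button is pressed, m: 0 up, 0.006 fully down (takes about 5 N); springs back up.
- small_top (a point): Centre of the top face of the smallest push button, round black plastic, 16 mm in diameter, facing up, in a grey housing on the dark 100 x 240 mm button box; the three stand in a row about 75 mm apart, in any order. Presses straight down.
- small (a joint): How far the smallest button is pressed, m: 0 up, 0.006 fully down (takes about 5 N); springs back up.
- blank: Bystander, leave alone: an unfinished knife, steel blade and wooden grip, 280 mm long, lying flat on the bench between polisher and button box.
- waxbar: Bystander, leave alone: a small 45 x 22 x 18 mm bar of polishing wax lying on a corner of the polisher's housing (its top 106 mm above the bench).
- wrench: Bystander, leave alone: a spanner lying on the bench on the robot's side of the button box.
- jar: Bystander, leave alone: an amber glass jar, 60 mm across, 85 mm high.
- brush: Bystander, leave alone: a brush lying on the bench beside the polisher.
Mind the look-alikes: they are no part of the job. What is shaped like the collar but blue or brown is not meant.

How it is judged:
By the outcome, as a careful person would: the job done as asked, in the order asked, and still so for the second after the job is handed in, while the arm keeps its last pose, push and grip.
It also fails if it takes over 72 s, if anything falls off the work surface, if the arm or the gripper's body presses on something with over 40 N, if the wrist force passes 120 N, or if a joint passes its speed limit or range.

## Working session

There is one attempt and no reset: what is moved stays moved. The work goes in short steps, each a Python script; the robot and the scene stay as the last script left them, time stands still between calls to the robot, and variables do not carry over. Pictures are saved under pics/ and viewed, about 8 in all and at most 12, crops included, and the job is handed in when it is done.

```bash
mkdir -p pics; ls; cat > h.py <<'E'
from station import *
import numpy as np, cv2
def ray(cam,u,v,z):
    c=get_calibration(cam);R=np.array(c["R"]);t=np.array(c["t"])
    d=R.T@np.array([(u-c["cx"])/c["fx"],(v-c["cy"])/c["fy"],1]);o=-R.T@t
    return o+d*(z-o[2])/d[2]
def proj(cam,X):
    c=get_calibration(cam);p=np.array(c["R"])@np.array(X)+np.array(c["t"])
    return np.array([c["fx"]*p[0]/p[2]+c["cx"],c["fy"]*p[1]/p[2]+c["cy"]])
def snap(cam,name):
    im=get_image(cam);cv2.imwrite("pics/"+name,im[:,:,::-1]);return im
E
python3 - <<'E'
from h import *
for cam in("top","scene"):
    snap(cam,cam+"0.png")
    c=get_calibration(cam);print(cam,-np.array(c["R"]).T@np.array(c["t"]),c["fx"])
    for n,z in(("collar",154),("large_top",60),("medium_top",60),("small_top",60),("waxbar",106),("jar",85)):
        for d in spot_in(n,cam)[:4]:
            e=d["extent"];print(n,round(d["score"],2),np.round(e,1),ray(cam,e[0],e[1],z).round())
a=cv2.imread("pics/top0.png");print(get_obs())
E
```

```text
pics
top [ 416.98673485  -40.29927794 1224.47727103] 429.4114956827313
collar 0.81 [342.1 150.9  17.2  24.2] [ 675. -181.  154.]
collar 0.78 [322.1 214.3  25.9  20.3] [ 514. -127.  154.]
collar 0.63 [388.5 248.7  17.3  21.9] [ 427. -290.  154.]
collar 0.49 [392.6 194.   21.2  16.4] [ 564. -305.  154.]
large_top 0.62 [172.6 198.3  11.2  14.5] [569. 273.  60.]
medium_top 0.63 [324.  216.9  92.6 102.8] [ 515. -140.   60.]
medium_top 0.62 [146.2 194.8  13.    8.4] [580. 346.  60.]
waxbar 0.52 [285.5 253.3  11.   12.3] [418. -34. 106.]
jar 0.79 [237.9 137.3  25.9  27.6] [732.  93.  85.]
scene [ 950.56519941  415.45060921 1113.30338623] 460.0104311841913
collar 0.88 [269.  178.1  18.2  24.1] [ 522. -121.  154.]
collar 0.58 [200.8 229.6  21.6  21.5] [ 742. -117.  154.]
collar 0.51 [207.  173.2  14.6  20.5] [ 630. -240.  154.]
collar 0.5 [251.2 149.5  16.5  15. ] [ 495. -223.  154.]
large_top 0.72 [366.1 317.   11.   18.2] [576. 281.  60.]
large_top 0.57 [387.6 344.5  10.3  13.2] [587. 358.  60.]
large_top 0.35 [268.8 180.   17.1  24.4] [ 485. -169.   60.]
medium_top 0.66 [386.9 343.5  11.4 
[... 202 characters left out ...]
[433.4 269.5  49.5  47.2] [377. 314.  85.]
{'t': 0.7, 'joint_pos': array([ 6.12369527e+01,  1.24245789e+01,  9.24386569e+01, -1.83165808e-06,
        7.51314248e+01, -6.42646814e+00]), 'qvel': array([-0.137484  ,  0.06286176, -0.09213068, -0.02963857,  0.04232509,
        0.05815338]), 'effort': array([-4.69659972e-04, -3.96746027e+01, -3.04161966e+01, -8.49967478e-05,
        7.92923838e-04,  3.94663766e-05]), 'tcp_pos': array([237.50579082, 578.15535716, 231.35292412]), 'ee_rot': array([ 1.79999401e+02, -5.30565909e-03,  6.76634214e+01]), 'wrist_force': array([-0.42716761, -0.29820791,  0.3191756 ]), 'moment': array([ 0.01629395, -0.00990927, -0.00039878]), 'grip_width': 85.40081678316979}
```

View pics/top0.png

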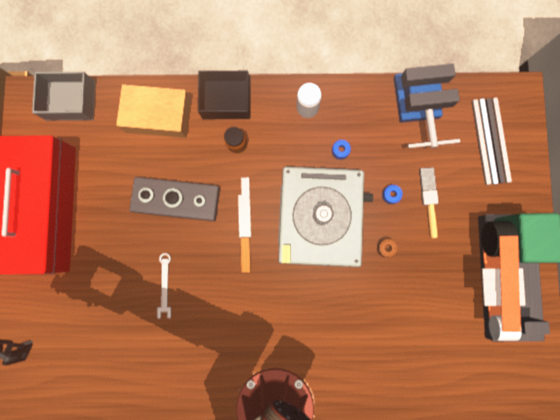

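View pics/scene0.png

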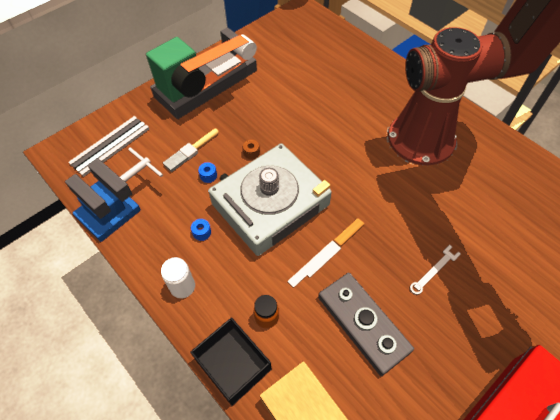

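The top view shows the collar at (322,214), and the box with medium at (146,195), large at (173,198) and small at (199,201). The look-alikes are blue and brown rings lying loose. Next come enlarged crops for accurate positions.

```bash
python3 - <<'E'
from h import *
t=cv2.imread("pics/top0.png");s=cv2.imread("pics/scene0.png")
f=lambda im,u,v,w,h,k:cv2.resize(im[v:v+h,u:u+w],None,fx=k,fy=k,interpolation=cv2.INTER_CUBIC)
A=f(t,125,172,100,50,4);B=f(s,330,275,100,75,4);C=f(t,297,187,50,50,6);D=f(s,244,155,50,50,6)
top=np.zeros((300,800,3),np.uint8);top[:200,:400]=A;top[:,400:]=B
bot=np.zeros((300,800,3),np.uint8);bot[:,:300]=C;bot[:,400:700]=D
cv2.imwrite("pics/crops.png",np.vstack([top,bot]))
E
```

```text
(no output)
```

View pics/crops.png

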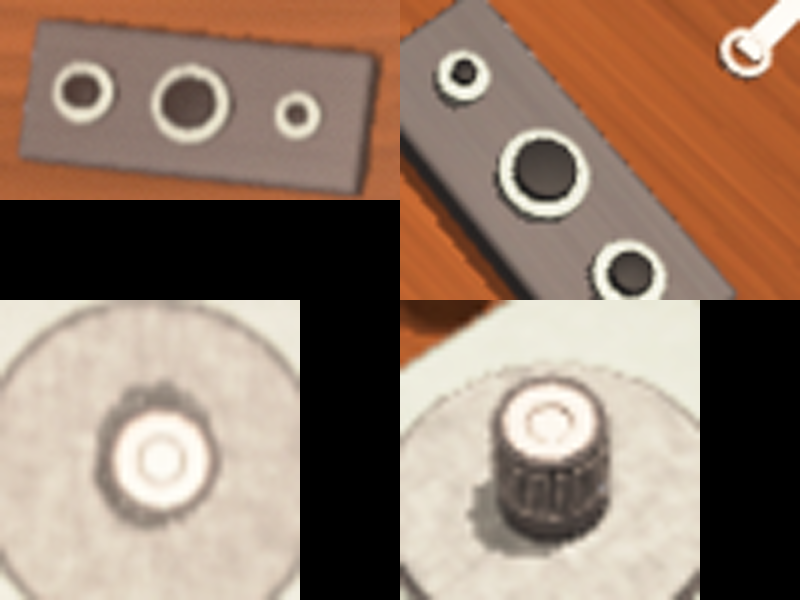

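The crop confirms the order: medium left, large middle, small right. The collar stands on the spindle with its top centre near top (323.4,213.3) and scene (268.5,175.1). I'll triangulate these.

```bash
python3 - <<'E'
from h import *
P={"medium":((144.9,194.4),(387.4,342.9)),"large":((171.6,197.4),(365.9,316.6)),"small":((198.9,200.4),(345.4,292.6)),"collar":((323.4,213.3),(268.5,175.1))}
M=[]
for c in("top","scene"):
    k=get_calibration(c);M.append(np.array([[k["fx"],0,k["cx"]],[0,k["fy"],k["cy"]],[0,0,1]])@np.c_[k["R"],k["t"]])
for n,(a,b) in P.items():
    X=cv2.triangulatePoints(M[0],M[1],np.array(a).reshape(2,1),np.array(b).reshape(2,1));X=(X[:3]/X[3]).ravel()
    print(n,X.round(1),(proj("top",X)-a).round(1),(proj("scene",X)-b).round(1))
print(ray("top",323.4,213.3,154),ray("scene",268.5,175.1,154))
for yaw in range(-180,180,30):
    q=[solve_ik(p,[180,0,yaw]) for p in([577,276,100],[510,-130,150])];print(yaw,[None if x is None else np.round(x[[0,5]]) for x in map(lambda v:None if v is None else np.array(v),q)])
E
```

```text
medium [581.7 354.   48.8] [-0.3  0.2] [-0.4 -0. ]
large [572.7 279.   51.2] [-0.2  0.1] [-0.2 -0. ]
small [564.1 204.2  48.7] [-0.2  0.1] [-0.2 -0. ]
collar [ 516.1 -130.1  151.9] [-0.1  0.1] [-0.2 -0. ]
[ 516.25155303 -130.28913086  154.        ] [ 516.83764412 -128.58226063  154.        ]
-180 [None, None]
-150 [None, array([-22., 128.])]
-120 [array([ 19., 139.]), array([-22.,  98.])]
-90 [array([ 19., 109.]), array([-22.,  68.])]
-60 [array([19., 79.]), array([-22.,  38.])]
-30 [array([19., 49.]), array([-22.,   8.])]
0 [array([19., 19.]), array([-22., -22.])]
30 [array([ 19., -11.]), array([-22., -52.])]
60 [array([ 19., -41.]), array([-22., -82.])]
90 [array([ 19., -71.]), array([ -22., -112.])]
120 [array([  19., -101.]), array([ -22., -142.])]
150 [array([  19., -131.]), None]
```

```bash
cat >> h.py <<'E'
def press(x,y,zstart,fmax=14,zmin=38,yaw=0):
    goto([x,y,zstart+30],[180,0,yaw]); move_l([x,y,zstart])
    f0=get_obs()["wrist_force"][2]; z=zstart; log=[]
    while z>zmin:
        z-=1; move_l([x,y,z],speed=20); o=get_obs(); f=o["wrist_force"][2]-f0
        log.append((round(o["tcp_pos"][2],1),round(f,1)))
        if f>fmax: break
    print(log); wait(.2); print(get_obs()["wrist_force"].round(1),get_obs()["tcp_pos"].round(1))
E
python3 - <<'E'
from h import *
grip(0,40)
press(572.7,279,54)
snap("scene","pl.png");snap("top","plt.png")
move_l([572.7,279,80]);print(get_obs()["t"],get_obs()["grip_width"])
E
```

```text
[(np.float64(53.8), np.float64(-1.0)), (np.float64(52.5), np.float64(0.7)), (np.float64(51.3), np.float64(0.2)), (np.float64(51.1), np.float64(3.6)), (np.float64(51.0), np.float64(9.1)), (np.float64(50.9), np.float64(12.6)), (np.float64(50.8), np.float64(16.4))]
[-8.1 -0.3 19.6] [573.1 279.4  50.8]
5.9583 -0.10279137189198001
```

```bash
python3 - <<'E'
from h import *
f=lambda im,u,v,w,h,k:cv2.resize(im[v:v+h,u:u+w],None,fx=k,fy=k,interpolation=cv2.INTER_CUBIC)
cv2.imwrite("pics/c2.png",np.hstack([f(cv2.imread("pics/pl.png"),315,250,100,120,4),f(cv2.imread("pics/plt.png"),125,130,100,120,4)]))
E
```

```text
(no output)
```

View pics/c2.png

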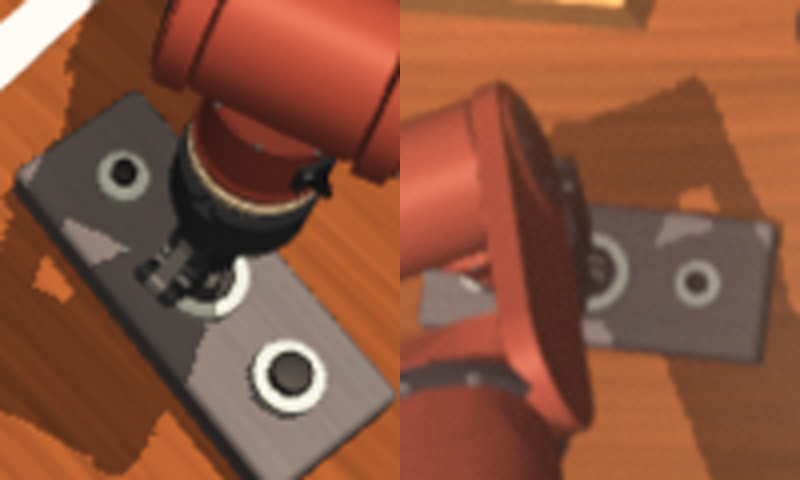

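At z=54 the force was already about 3 N, so the button was probably touched before I zeroed. That would put its rest height near 57 and make 51 fully down. I'll repeat the large one from higher up to confirm before moving on.

```bash
python3 - <<'E'
from h import *
press(572.7,279,61,fmax=12,zmin=44)
move_l([572.7,279,85]);o=get_obs();print(o["t"],o["wrist_force"])
E
```

```text
[(np.float64(60.7), np.float64(1.3)), (np.float64(59.3), np.float64(1.6)), (np.float64(57.9), np.float64(0.5)), (np.float64(57.1), np.float64(2.1)), (np.float64(56.2), np.float64(2.8)), (np.float64(55.2), np.float64(2.7)), (np.float64(54.1), np.float64(3.7)), (np.float64(53.2), np.float64(3.8)), (np.float64(52.2), np.float64(5.1)), (np.float64(51.2), np.float64(5.6)), (np.float64(51.0), np.float64(9.7)), (np.float64(51.0), np.float64(13.1))]
[-3.2 -1.3 12.6] [573.  279.1  51. ]
10.15 [-0.80878326 -0.15320961 -0.5629232 ]
```

```bash
python3 - <<'E'
from h import *
for x,y in((581,353),(563.5,203.3)):
    press(x,y,61,fmax=12,zmin=44)
    move_l([x,y,90]);o=get_obs();print(o["t"],o["wrist_force"].round(1))
E
```

```text
[(np.float64(60.8), np.float64(0.2)), (np.float64(59.2), np.float64(0.4)), (np.float64(57.9), np.float64(0.9)), (np.float64(57.2), np.float64(1.0)), (np.float64(56.3), np.float64(1.8)), (np.float64(55.2), np.float64(3.6)), (np.float64(54.2), np.float64(2.4)), (np.float64(53.2), np.float64(4.2)), (np.float64(52.2), np.float64(4.2)), (np.float64(51.2), np.float64(5.2)), (np.float64(51.0), np.float64(8.6)), (np.float64(51.0), np.float64(12.6))]
[-3.6 -1.7 11.7] [581.3 353.1  51. ]
14.525 [-0.8 -0.5 -0.4]
[(np.float64(60.9), np.float64(-0.6)), (np.float64(59.3), np.float64(-0.2)), (np.float64(57.9), np.float64(-0.6)), (np.float64(57.1), np.float64(-0.2)), (np.float64(56.2), np.float64(0.5)), (np.float64(55.2), np.float64(1.5)), (np.float64(54.1), np.float64(2.1)), (np.float64(53.1), np.float64(2.8)), (np.float64(52.2), np.float64(4.0)), (np.float64(51.1), np.float64(3.4)), (np.float64(51.0), np.float64(7.8)), (np.float64(50.9), np.float64(12.4))]
[-4.1 -2.3 12.6] [563.8 203.3  50.9]
19.15 [-0.7  0.2  0.4]
```

All three gave 6 mm of travel, in order. Next I'll find the collar's centre with a grip in each direction.

```bash
python3 - <<'E'
from h import *
import station
print(getattr(station,"grasp_offset",None))
x,y=516.4,-129.5
goto([x,y,215],[180,0,0]); grip(85,40)
move_l([x,y,135]); print(get_obs()["wrist_force"].round(1))
grip(0,30); o=get_obs();print(o["tcp_pos"].round(2),o["wrist_force"].round(1),o["grip_width"])
snap("scene","g.png")
grip(70); x=o["tcp_pos"][0]
goto([x,y,135],[180,0,90]); grip(0,30); o=get_obs();print(o["tcp_pos"].round(2),o["wrist_force"].round(1),o["grip_width"],o["t"])
E
```

```text
18.700000000000003
[1.  0.3 0.7]
[ 516.86 -129.84  136.27] [-1.2 -0.   5.2] 49.38071393494373
[ 516.85 -129.41  135.27] [-1.   0.7  1.7] 48.166966533643695 24.475
```

```bash
cat > turn.py <<'E'
from h import *
def st(tag):
    o=get_obs();print(tag,o["tcp_pos"].round(1),o["wrist_force"].round(1),o["moment"].round(2),round(o["grip_width"],1),round(o["t"],1));return o
E
python3 - <<'E'
from turn import *
x,y=516.85,-129.4
grip(70); move_l([x,y,124],speed=80); grip(0,60); o=st("grip")
z=o["tcp_pos"][2]-4
move_l([x,y,z],speed=20); o=st("push"); z0=o["tcp_pos"][2]
for yaw in np.arange(84,-60,-6.):
    move_l([x,y,z],[180,0,yaw],speed=60); o=st(yaw)
    if o["tcp_pos"][2]<z0-1.2 or np.abs(o["wrist_force"]).max()>30: break
E
```

```text
grip [ 516.8 -129.4  124.3] [-0.9 -0.4  1.7] [ 0.06  0.22 -0.05] 48.5 25.4
push [ 516.9 -129.5  122.9] [-7.   1.8 14.1] [ 0.37  1.07 -0.04] 48.5 25.8
84.0 [ 516.8 -129.9  122.9] [-7.2  0.5 13.1] [ 0.19  1.1  -0.11] 48.2 26.0
78.0 [ 516.7 -129.9  122.9] [-7.   0.5 14.1] [ 0.16  1.2  -0.1 ] 48.3 26.3
72.0 [ 516.8 -129.9  122.9] [-7.6  1.1 13.7] [ 0.17  1.13 -0.12] 48.2 26.5
66.0 [ 516.8 -129.9  122.9] [-7.1  1.4 13.5] [ 0.15  1.08 -0.07] 47.9 26.8
60.0 [ 516.7 -129.9  122.9] [-6.6  0.7 13.4] [ 0.12  1.14 -0.09] 48.6 27.1
54.0 [ 516.7 -130.   122.8] [-8.1  0.4 14.1] [ 0.17  1.11 -0.09] 48.1 27.3
48.0 [ 516.7 -130.1  122.7] [-8.   1.1 13.8] [ 0.12  1.12 -0.07] 48.0 27.6
42.0 [ 516.8 -129.9  122.5] [-7.2  0.9 12.3] [ 0.18  0.99 -0.1 ] 48.3 27.8
36.0 [ 516.8 -129.9  122.7] [-7.1  1.  13.2] [ 0.21  1.01 -0.07] 48.7 28.1
30.0 [ 516.8 -129.9  122.8] [-7.3  1.5 14.2] [ 0.17  1.12 -0.1 ] 48.7 28.3
24.0 [ 516.7 -129.9  122.8] [-7.   2.1 13.9] [ 0.11  1.08 -0.14] 48.3 28.6
18.0 [ 516.8 -129.9  122.6] [-6.1  0.5 11.8] [ 0.19  1.02 -0.19] 48.2 28.9
12.0 [ 516.8 -129.8  122. ] [-4.8  0.1  9.7] [ 0.06  0.84 -0.16] 48.6 29.1
6.0 [ 516.8 -129.7  121.3] [-4.7  0.1  6.1] [ 0.02  0.61 -0.08] 48.2 29.4
```

The collar began to drop at yaw 12–6. I'll push now.

```bash
python3 - <<'E'
from turn import *
x,y=516.85,-129.6
for z in range(119,107,-1):
    move_l([x,y,z],[180,0,4],speed=20); o=st(z)
    if o["wrist_force"][2]>26: break
snap("scene","h.png");a=spot_in("collar","scene");wait(.3);st("end")
E
```

```text
119 [ 516.7 -129.8  120. ] [-3.8  0.1  6.3] [ 0.04  0.6  -0.06] 48.2 29.6
118 [ 516.8 -129.8  119.3] [-5.1  1.   7.4] [ 0.13  0.67 -0.12] 48.2 29.9
117 [ 516.8 -129.8  118.5] [-4.4  1.1  8.4] [ 0.14  0.75 -0.05] 48.0 30.1
116 [ 516.8 -129.8  117.6] [-4.7  0.6  9.3] [ 0.18  0.81 -0.1 ] 48.5 30.4
115 [ 516.8 -129.8  116.8] [-5.1  1.8 10.6] [ 0.16  0.89 -0.15] 48.2 30.6
114 [ 516.8 -129.8  115.9] [-5.5  1.9 11.7] [ 0.17  0.94 -0.12] 48.3 30.9
113 [ 516.8 -129.8  115.1] [-6.1  1.2 10.9] [ 0.23  0.95 -0.08] 48.3 31.1
112 [ 516.8 -129.8  114.2] [-6.8  1.5 13.8] [ 0.21  1.07 -0.11] 48.2 31.4
111 [ 516.8 -129.8  114.2] [-9.3  1.4 17.4] [ 0.31  1.37 -0.11] 48.5 31.6
110 [ 516.8 -129.8  114.1] [-11.5   2.9  23. ] [ 0.45  1.76 -0.09] 48.3 31.9
109 [ 516.8 -129.9  114.1] [-13.1   3.8  27.5] [ 0.62  2.12 -0.15] 48.4 32.1
end [ 516.8 -129.9  114.1] [-13.3   4.5  27.8] [ 0.64  2.1  -0.1 ] 48.4 32.5
```

```bash
python3 - <<'E'
from h import *
a=snap("scene","fin.png");snap("top","fint.png")
for n in("blank","waxbar","wrench","jar","brush"):
    print(n,[np.round(d["extent"]) for d in spot_in(n,"scene")[:1]])
E
```

```text
blank [array([326., 252.,  74.,  66.])]
waxbar [array([322., 188.,  16.,  18.])]
wrench [array([436., 271.,  51.,  46.])]
jar [array([266., 311.,  22.,  35.])]
brush [array([190., 152.,  55.,  42.])]
```

View pics/fin.png

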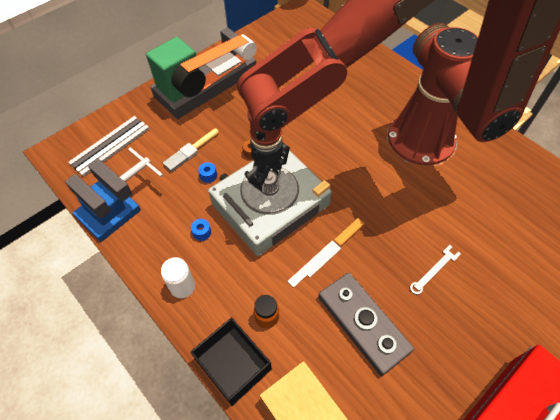

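The picture shows the gripper holding the collar at about (268,180). The knife, wax bar (322,188), spanner, jar and brush are where they were. I'm handing in.

```bash
python3 - <<'E'
from turn import *
st("final");sign_off()
E
```

```text
final [ 516.9 -129.9  114.1] [-13.5   3.1  27.6] [ 0.57  2.14 -0.11] 48.3 32.9
the job is handed in; nothing more can be done
```

The job is done and handed in at 32.9 s, with the arm still holding the collar pushed home.

- **Buttons:** I pressed large, then medium, then small, each through its full 6 mm (57 to 51 mm) to the hard stop and let up before the next. The large one was pressed twice in a row at the start. Its first reading was unclear because I had zeroed the force after touching it, so I repeated it to be sure.
- **Collar:** I gripped it at yaw 90° and turned it clockwise under a light push. It began to drop at about 80° of turn. I then pushed it about 10.2 mm down onto a rigid stop.
- **Last checks:** The tool height was steady at 114.1 mm with 27.6 N of vertical force. About 13.5 N of sideways force remained. In the last picture the knife, wax bar, spanner, jar and brush were where they started.
- **Minor disagreement:** Camera triangulation put the button tops at about 50 mm, but touching them showed 57 mm. I used the touched height.

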